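Shut off one gas line in the covered valve box

ROBOT

A 6-joint arm with a two-finger parallel gripper is mounted at the origin on a cart in front of the work surface, level with it; the furniture and walls round the work are solid. World frame = base frame: x ahead of the robot, y to its left, z up, the work surface at z = 0. Lengths are in m, angles in rad, forces in N, time in s.
With the tool pointing down it reaches from about 0.25 to 0.775 m from the base axis. Payload 4 kg.
Tool frame: the origin (TCP) lies on the centre line of the jaws, within the pads' length; the fingertips stand 8 mm ahead of it and the grasp point (between the pads) lies 11 mm behind it; z points along the fingers, y is the direction in which the jaws open and shut (so a half turn about z gives the same grasp; the last joint's range is limited). The gripper opens to 94 mm and grips with 3 to 60 N. Pads are 16 mm wide; open, the fingers measure 119 mm over their backs; the gripper's body (75 mm by 177 mm) begins 78 mm behind the grasp point.
Start: joints at [1.131, 0.087, 1.371, -0, 1.684, -0.103], TCP at [0.182, 0.519, 0.214] pointing down, gripper open.
Joint ranges: [-3.1, 3.1], [-0.76, 2.03], [0.27, 2.55], [-1.08, 4.22], [0.17, 2.65], [-2.57, 2.57]. Speed limits (rad/s): [2.79, 2.79, 3.14, 3.14, 3.14, 3.14].

INTERFACE

Orientations are given as [roll, pitch, yaw] about the fixed x, y, z axes, in that order (R = Rz(yaw) Ry(pitch) Rx(roll)).
In Python, from bench import robot, cams, close_job gives the robot as it stands.
- The arm moves only by the tool arm_command, never from a script. Its argument "plan" is one flat list of numbers, 7 for each row, row after row: the shift along the tool's x, y, z in cm, then the turn, a rotation vector about the tool's x, y, z in degrees, then the closure, from 0 (fully open) to 1 (shut). A call has 1 to 8 rows; each row shifts and turns the commanded pose from where the row before left it, along the tool's axes as they then stand; what a row does not reach is not made up. A row lasts 1/8 s, in which the tool goes at most 62.5 mm and 10.7 degrees, less where a joint would pass 70% of its speed; a pose out of reach is approached as far as the arm can. A call with a gripper value outside its range is refused whole. The fingers move at their own pace and stop on an object; the grip force is fixed at half the most. Time passes only in rows, so rows that do not move let the fingers close. It gives the time, the measured TCP pose, the force and the opening at its end, in the units of the state.
- robot.get_obs(): the state, without advancing time (a new reading comes with each control period).
- cams.snapshot(name): name is "scene" or "side" or "wrist"; returns a dict with "pixels" (480x640x3 uint8, red, green, blue), "fov_y" (degrees; the focal length in pixels is half the picture's height over the tangent of half this angle, whatever the lens; pixels are square), "cx", "cy" (the principal point, pixels), "k1" (the pictures are not rectified: a ray, as slopes to the right and down, at radius r is drawn at 1 + k1 r^2 times it, then the intrinsics apply), "camera_from_world" (4x4, takes a point from world to camera coordinates); the wrist camera has in their place "tool_from_camera" (4x4, takes a point from camera to tool coordinates, whose origin is the TCP and whose axes are the flange's). Camera axes: x right, y up, looking along -z (the intrinsics and any distortion apply to the point x, -y, -z); pixel columns grow to the right and rows downward; lengths in m; the calibration is good to about 2 mm. A picture is of the moment at which its call begins: read the wrist's pose just before it. There is no depth.
- close_job(): hands the job in, once; it reports no verdict.
The state is a dict: "time": time; "joint_positions": joint angles; "qvel": joint speeds; "joint_torque": joint torques, N m; "tool_pos": TCP position; "ee_rot": TCP orientation; "wrist_force": force on the tool from outside, world axes, zero at the start; "wrist_torque": the same for the moment, N m; "width": finger opening in m.
Only numpy, scipy, OpenCV 4.12 (cv2) and the standard library are available. Lean on these libraries where they do the work, as an engineer would, in place of code of your own. Each camera call takes 0.05 s, during which the arm holds its last target.

TASK

Shut the red-handled valve in the grey gas line box: with the fingertips push the sliding cover fully back by its black rib, then push the red lever clockwise as far as it goes, square across its pipe, and at last push the cover fully closed again. Only push, and gently: grip and lift nothing, leave the blue valve open as it is, and do not disturb the things standing around.

Things in the scene. Friction and masses are not known exactly. Their poses are not given: they have to be found in the camera images.
- line_box: grey gas line box fixed to the bench, 216 (x) by 184 (y) mm, side walls 77 mm tall; brass hose barbs stand out 25 mm at front and rear, 26 mm up. Origin: centre of its underside; x points from front to rear, z up. The open-topped valve bay is its front half: inside x -102 to -4 mm, y -86 to 86 mm, front wall 64 mm tall. The cover slides back over the closed rear half
- cover_rib (a point): middle of the top edge of the black finger rib near the front edge of the flat aluminium sliding cover: 88 mm above the bench. The rib is 10 mm thick in x, 110 mm long in y and stands 16 mm proud of the cover's upper face, which is 72 mm above the bench. The cover is 104 mm long in x, its front edge 9 mm in front of this point. Axes as the box's
- cover (a joint): travel of the sliding cover, m, towards the box's rear (+x): 0 = closed over the valve bay, 0.098 = fully back against its stop. Runs in channels with about 2 N of friction, stays where it is left, cannot be lifted
- red_valve_axis (a point): point on the turning axis of the red lever, 54 mm above the bench, level with the top of its grip (the grip spans heights 41 to 54 mm). Both axes lie 30 mm in front of the box's origin, one 30 mm to its left (box +y), one 48 mm to its right; which colour is on which side changes
- red_valve_tip (a point): point on top of the red lever's grip, 40 mm from its turning axis, 54 mm above the bench; the grip is 12 mm wide, its round end 55 mm from the axis. x points from the grip to the turning axis, z up
- red_valve_lever (a joint): angle of the red lever, rad. 0 = valve open: lever in line with its copper pipe, pointing to the box's front (box -x). Turns clockwise seen from above to 1.571 = shut: square across the pipe, pointing to box +y, against its stop. Stiff (3 to 4 N at the grip), stays where it is left
- blue_valve_axis (a point): point on the turning axis of the blue lever, 54 mm above the bench, level with the top of its grip (the grip spans heights 41 to 54 mm). Both axes lie 30 mm in front of the box's origin, one 30 mm to its left (box +y), one 48 mm to its right; which colour is on which side changes
- blue_valve_tip (a point): point on top of the blue lever's grip, 40 mm from its turning axis, 54 mm above the bench; the grip is 12 mm wide, its round end 55 mm from the axis. x points from the grip to the turning axis, z up
- blue_valve_lever (a joint): angle of the blue lever, rad. 0 = valve open: lever in line with its copper pipe, pointing to the box's front (box -x). Turns clockwise seen from above to 1.571 = shut: square across the pipe, pointing to box +y, against its stop. Stiff (3 to 4 N at the grip), stays where it is left
- vial_pink: glass sample vial with pink contents and a white, red-topped cap, 45 mm across, 79 mm tall; origin at the centre of its underside; a loose bystander
- vial_green: glass sample vial with green contents and a white, green-topped cap, 45 mm across, 79 mm tall; origin at the centre of its underside; a loose bystander
- timer: small white bench timer with three buttons, 63 x 63 x 20 mm; origin at the centre of its underside; a loose bystander
- sample_pot: white sample pot with a blue screw lid, 49 mm across, 59 mm tall; origin at the centre of its underside; a loose bystander
- tape_roll: roll of pale yellow masking tape lying flat, 103 mm across, 19 mm tall; origin at the centre of its underside; a loose bystander
- marker: felt marker with a black cap lying on the bench, 133 x 14 x 15 mm; origin at the middle of its underside; a loose bystander

How it is judged:
On the way, in this order (a step that is already met when the one before it is completed fails the run):
1. the cover is pushed back off the valve bay (70 mm or more of its 98 mm) (value of joint cover above 0.07 m), for 0.1 s.
2. the red lever is pushed shut, square across its pipe, while the cover is back (value of joint red_valve_lever above 1.45 rad and value of joint cover above 0.06 m), for 0.2 s.
3. the cover is pushed closed again (value of joint cover below 0.006 m), for 0.2 s.
At the end, for the whole second after the job is handed in: the red lever stands square across its pipe (beyond 1.45 of 1.571 rad), the cover is closed to within 6 mm, the blue lever is where it was (its grip point within 8 mm), and all is at rest (value of joint red_valve_lever above 1.45 rad and value of joint cover below 0.006 m and not (distance of blue_valve_tip from where it was at the start of the episode above 0.008 m) and velocity of joint red_valve_lever below 0.05 rad/s and velocity of joint cover between -0.01 and 0.01 m/s); the robot touches nothing.
It fails at once if the blue lever is moved (its grip point by more than 8 mm) (distance of blue_valve_tip from where it was at the start of the episode above 0.008 m).
It fails at once if a lever is pinched or forced (fingers press on it with more than 35 N) (contact force between the fingers and red_valve_lever above 35 N or contact force between the fingers and blue_valve_lever above 35 N).
It fails at once if the cover is pinched or forced (fingers press on it with more than 35 N) (contact force between the fingers and cover above 35 N).
It fails at once if a bystander is moved, lifted or carried (by more than 25 mm) (distance of any of vial_pink, vial_green, timer, sample_pot, tape_roll, marker from where it was at the start of the episode above 0.025 m).
It also fails if it takes over 64 s, if anything falls off the work surface, if the arm or the gripper's body presses on something with over 40 N, if the wrist force passes 120 N, or if a joint passes its speed limit or range.

## Working session

There is one attempt and no reset: what is moved stays moved. The work goes in short steps, Python scripts to look and compute and a tool call to move; the robot and the scene stay as the last step left them, time stands still between calls to the robot, and variables do not carry over. Pictures are saved under pics/ and viewed, and the job is handed in when it is done.

Besides the shell and the picture viewer there is one more tool, called after ">>>" as name(argument=value, ...) on one line, values as JSON. arm_command: Moves the arm, as the interface text tells. Its arguments: {"type":"object","properties":{"plan":{"type":"array","items":{"type":"number"}}},"required":["plan"]}

```bash
mkdir -p pics; ls; cat > h.py <<'E'
import numpy as np,cv2,json
from bench import robot,cams,close_job
def snap(n,fn):
    o=robot.get_obs(); s=cams.snapshot(n)
    cv2.imwrite('pics/'+fn+'.png',s['pixels'][:,:,::-1])
    d={k:(np.array(v).tolist()) for k,v in s.items() if k!='pixels'}
    d['obs']={k:np.array(v).tolist() for k,v in o.items()}
    json.dump(d,open('pics/'+fn+'.json','w')); return s,o
E
python3 - <<'E'
from h import *
for n in ['scene','side','wrist']:
    s,o=snap(n,n+'0'); print({k:np.round(v,3) for k,v in s.items() if k!='pixels'})
print(o)
E
```

```text
pics
{'fov_y': np.float64(56.984), 'cx': np.float64(315.945), 'cy': np.float64(234.421), 'k1': np.float64(-0.026), 'camera_from_world': array([[ 0.457, -0.889, -0.008, -0.323],
       [ 0.371,  0.183,  0.91 , -0.245],
       [-0.808, -0.419,  0.414, -0.585],
       [ 0.   ,  0.   ,  0.   ,  1.   ]])}
{'fov_y': np.float64(53.007), 'cx': np.float64(330.46), 'cy': np.float64(232.003), 'k1': np.float64(-0.062), 'camera_from_world': array([[-1.   ,  0.018,  0.01 ,  0.522],
       [-0.003, -0.629,  0.777, -0.156],
       [ 0.02 ,  0.777,  0.629, -1.074],
       [ 0.   ,  0.   ,  0.   ,  1.   ]])}
{'fov_y': np.float64(68.198), 'cx': np.float64(320.537), 'cy': np.float64(242.137), 'k1': np.float64(-0.034), 'tool_from_camera': array([[-0.   ,  0.973,  0.23 ,  0.065],
       [ 1.   ,  0.   ,  0.   , -0.   ],
       [ 0.   ,  0.23 , -0.973, -0.169],
       [ 0.   ,  0.   ,  0.   ,  1.   ]])}
{'time': 0.1, 'joint_positions': array([ 1.13090167e+00,  8.78924411e-02,  1.37209682e+00,  2.90323294e-06,
        1.68361418e+00, -1.03109062e-01]), 'qvel': array([-0.00147908, -0.0006975 , -0.00149505, -0.00027975, -0.00077739,
        0.00105659]), 'joint_torque': array([ 2.46614014e-03, -3.41256022e+01, -3.03300834e+01,  7.20470957e-02,
        3.04638769e-02, -8.75390333e-05]), 'tool_pos': array([0.18155157, 0.51865975, 0.21241821]), 'ee_rot': array([-3.13959284e+00, -2.09833157e-04,  2.80480717e+00]), 'wrist_force': array([ 0.35371587,  0.33080437, -0.09064565]), 'wrist_torque': array([-0.01000516,  0.00065479,  0.00128346]), 'width': 0.09404617991331293}
```

View pics/scene0.png

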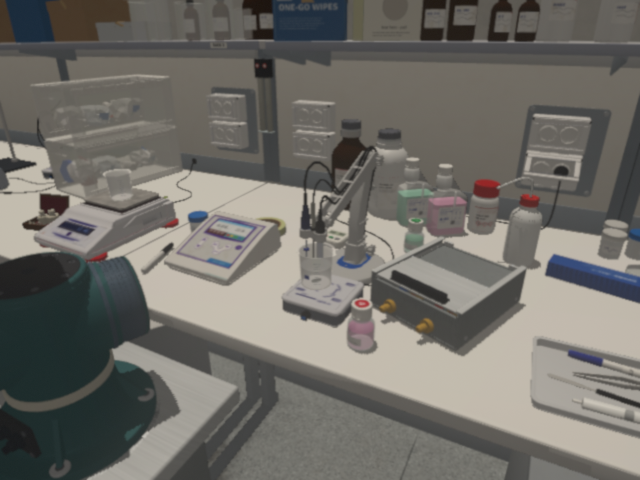

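View pics/side0.png

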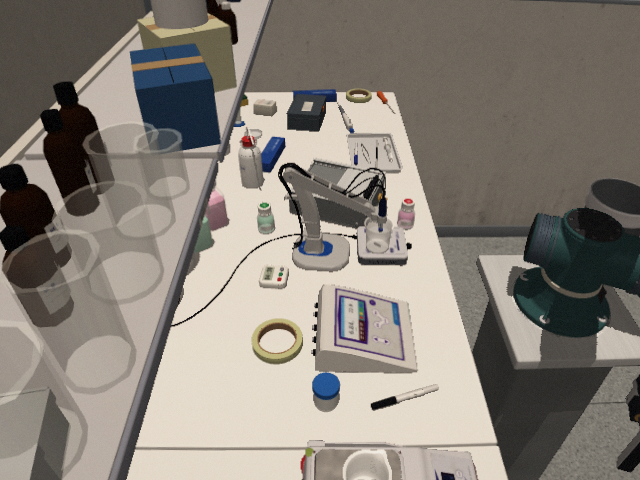

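View pics/wrist0.png

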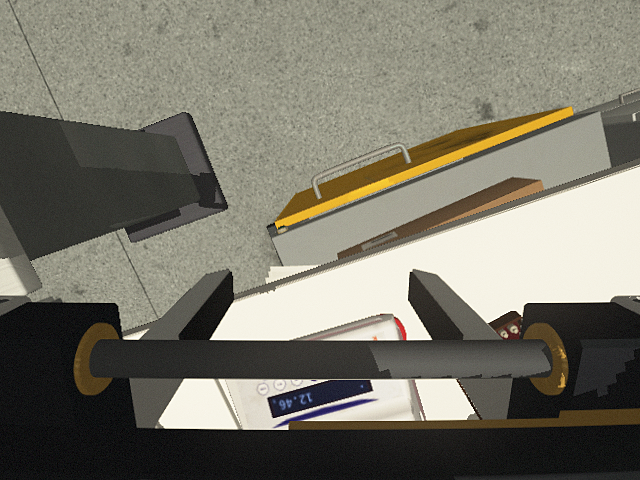

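```bash
python3 - <<'E'
import cv2
a=cv2.imread('pics/scene0.png')[220:370,330:540]; cv2.imwrite('pics/c1.png',cv2.resize(a,None,fx=3.8,fy=3.8,interpolation=2))
a=cv2.imread('pics/side0.png')[130:270,240:440]; cv2.imwrite('pics/c2.png',cv2.resize(a,None,fx=4,fy=4,interpolation=2))
E
```

```text
(no output)
```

View pics/c1.png

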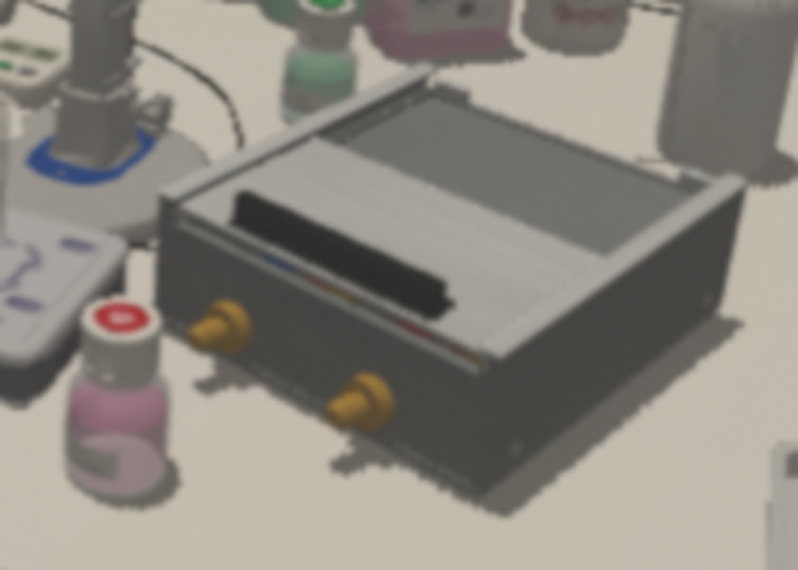

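View pics/c2.png

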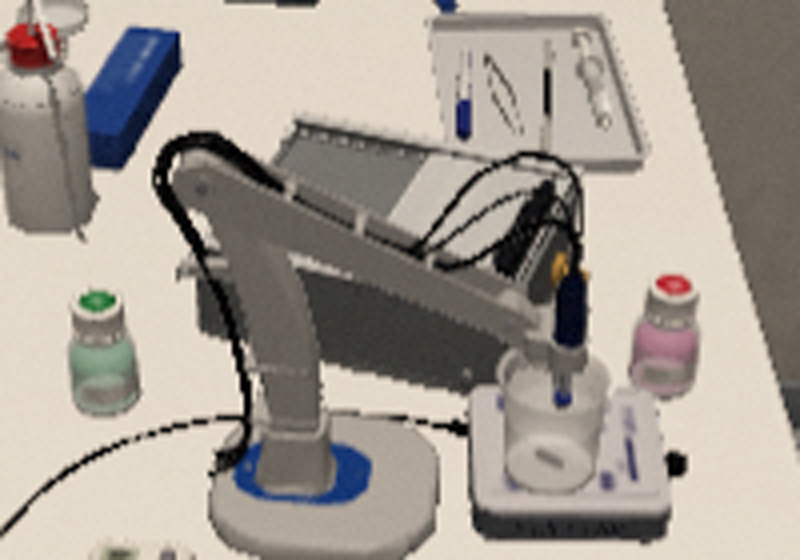

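```bash
cat >> h.py <<'E'
from scipy.optimize import least_squares
def proj(d,P,T=None):
    T=np.array(d['camera_from_world']) if T is None else T
    P=np.atleast_2d(P); c=P@T[:3,:3].T+T[:3,3]
    s=np.c_[c[:,0],-c[:,1]]/(-c[:,2:3]); s=s*(1+d['k1']*(s**2).sum(1,keepdims=True))
    f=240/np.tan(np.radians(d['fov_y'])/2)
    return s*f+[d['cx'],d['cy']]
def bw(p,P):
    c,s=np.cos(p[2]),np.sin(p[2]); P=np.atleast_2d(P).astype(float)
    return np.c_[p[0]+c*P[:,0]-s*P[:,1],p[1]+s*P[:,0]+c*P[:,1],P[:,2]]
def load(n): return json.load(open('pics/'+n+'.json'))
from scipy.spatial.transform import Rotation as R
def wristT(d):
    o=d['obs'];T=np.eye(4);T[:3,:3]=R.from_euler('xyz',o['ee_rot']).as_matrix();T[:3,3]=o['tool_pos']
    return np.linalg.inv(T@np.array(d['tool_from_camera']))
def ray(d,uv,z,T=None):
    T=np.array(d['camera_from_world']) if T is None else T
    f=lambda q: proj(d,[q[0],q[1],z],T)[0]-uv
    return least_squares(f,[0.5,0.0]).x
E
python3 - <<'E'
from h import *
d=load('scene0')
P=np.array([[-108,92,77],[-108,-92,77],[108,-92,77],[-108,-92,0],[-108,92,0],[108,-92,0],[108,92,77]])/1000
C=np.array([[160,197],[497,355],[745,180],[480,492],[157,318],[722,312],[428,65]])/3.8+[330,220]
f=lambda p:(proj(d,bw(p,P))-C).ravel()
r=least_squares(f,[0.5,-0.2,0.3],loss='soft_l1'); print(r.x,np.degrees(r.x[2]));print(f(r.x).reshape(-1,2).round(1))
p=r.x
print('rib',bw(p,[[-.089,.055,.088],[-.089,-.055,.088]]))
C2=np.array([[235,195],[447,290]])/3.8+[330,220]
for c in C2: print(ray(d,c,.088))
# bystanders base points
for n,uv,z in [('pinkcap',(122/3.8+330,318/3.8+220),.079),('greencap',(325/3.8+330,220+0/3.8),.079)]: print(n,ray(d,uv,z))
ds=load('side0')
for n,uv,z in [('pink',(674/4+240,285/4+130),.079),('green',(98/4+240,302/4+130),.079),('armtop',(200/4+240,150/4+130),.25),('armtop',(545/4+240,185/4+130),.2),('stirrer',(380,240),.03),('base',(320,250),.03)]: print(n,ray(ds,uv,z))
E
```

```text
[ 0.49780121 -0.38033409 -0.38190312] -21.881436929836564
[[-0.1 -3.4]
 [ 1.1 -1.2]
 [ 2.1 -0.8]
 [-0.8  3.2]
 [-1.2  0.9]
 [ 0.2  0.4]
 [-0.5 -1.9]]
rib [[ 0.43571083 -0.2961273   0.088     ]
 [ 0.39471524 -0.39820258  0.088     ]]
[ 0.41849108 -0.29564287]
[ 0.38063872 -0.39906273]
pinkcap [ 0.31491568 -0.28234654]
greencap [ 0.6839271  -0.26387244]
pink [ 0.31770268 -0.27823562]
green [ 0.68509226 -0.26093553]
armtop [ 0.60882896 -0.16301455]
armtop [ 0.41585335 -0.20663357]
stirrer [ 0.39696645 -0.18220988]
base [ 0.54524833 -0.14561922]
```

```bash
cat >> h.py <<'E'
def plan(wps,start=None,g=1.0):
    """wps: list of (x,y,z,yawdeg,nrows); prints tool-frame rows, rounded, carried from the commanded pose"""
    if start is None:
        o=robot.get_obs(); start=(np.array(o['tool_pos']),np.degrees(o['ee_rot'][2]))
    p,y=np.array(start[0],float),float(start[1]); rows=[]
    for x_,y_,z_,yw,n in wps:
        P0=p.copy();Y0=y
        for k in range(1,n+1):
            t=P0+(np.array([x_,y_,z_])-P0)*k/n; ty=Y0+(yw-Y0)*k/n
            M=(R.from_euler('z',y,degrees=True)*R.from_euler('x',180,degrees=True)).as_matrix()
            s=np.round(M.T@(t-p)*100,2); a=round(-(ty-y),1)
            p=p+M@s/100; y=y-a; rows.append([*s.tolist(),0,0,a,g])
    for i in range(0,len(rows),8): print('CALL',[round(v,2) for r in rows[i:i+8] for v in r])
    print('end',p.round(4),round(y,2))
E
python3 - <<'E'
from h import *
plan([(.182,.519,.40,160.7,3),(.30,.1,.41,120,8),(.32,-.2,.41,90,5),(.44,-.38,.30,68,5)],start=((.1816,.5187,.2124),160.7))
E
```

```text
CALL [-0.01, 0.01, -6.25, 0, 0, -0.0, 1.0, -0.01, 0.02, -6.26, 0, 0, -0.0, 1.0, -0.01, 0.01, -6.25, 0, 0, -0.0, 1.0, -3.12, -4.46, -0.12, 0, 0, 5.1, 1.0, -3.51, -4.16, -0.13, 0, 0, 5.1, 1.0, -3.86, -3.83, -0.13, 0, 0, 5.1, 1.0, -4.19, -3.47, -0.12, 0, 0, 5.1, 1.0, -4.48, -3.09, -0.13, 0, 0, 5.0, 1.0]
CALL [-4.73, -2.68, -0.12, 0, 0, 5.1, 1.0, -4.95, -2.26, -0.13, 0, 0, 5.1, 1.0, -5.14, -1.8, -0.12, 0, 0, 5.1, 1.0, -5.4, -2.65, -0.0, 0, 0, 6.0, 1.0, -5.64, -2.08, -0.0, 0, 0, 6.0, 1.0, -5.83, -1.47, -0.0, 0, 0, 6.0, 1.0, -5.95, -0.86, -0.0, 0, 0, 6.0, 1.0, -6.01, -0.23, -0.0, 0, 0, 6.0, 1.0]
CALL [-3.6, 2.4, 2.2, 0, 0, 4.4, 1.0, -3.41, 2.67, 2.2, 0, 0, 4.4, 1.0, -3.19, 2.92, 2.2, 0, 0, 4.4, 1.0, -2.95, 3.16, 2.2, 0, 0, 4.4, 1.0, -2.71, 3.37, 2.2, 0, 0, 4.4, 1.0]
end [ 0.44 -0.38  0.3 ] 68.0
```

>>> arm_command(plan=[0,0,-6.25,0,0,0,1,0,0,-6.25,0,0,0,1,0,0,-6.25,0,0,0,1,-3.1,-4.5,-0.1,0,0,5,1,-3.5,-4.2,-0.1,0,0,5,1,-3.9,-3.8,-0.1,0,0,5,1,-4.2,-3.5,-0.1,0,0,5,1,-4.5,-3.1,-0.1,0,0,5,1])

```text
time: 1.15
tool_pos: [0.2563, 0.2547, 0.4058]
ee_rot: [3.141, 0.0, 2.366]
wrist_force: [0.5, 0.1, 0.6]
width: 0.017
```

>>> arm_command(plan=[-4.7,-2.7,-0.1,0,0,5,1,-5,-2.3,-0.1,0,0,5,1,-5.1,-1.8,-0.1,0,0,5,1,-5.4,-2.6,0,0,0,6,1,-5.6,-2.1,0,0,0,6,1,-5.8,-1.5,0,0,0,6,1,-5.9,-0.9,0,0,0,6,1,0,0,0,0,0,0,1])

```text
time: 2.15
tool_pos: [0.3191, -0.1426, 0.4073]
ee_rot: [-3.138, -0.002, 1.679]
wrist_force: [0.2, 0.9, -0.7]
width: 0.0007
```

```bash
python3 - <<'E'
from h import *
o=robot.get_obs();print(o['time'],o['tool_pos'],np.degrees(o['ee_rot']))
plan([(.32,-.2,.41,90,1),(.43,-.38,.28,68,5)])
E
```

```text
2.15 [ 0.31907264 -0.14264582  0.40727557] [-1.79814000e+02 -1.18905337e-01  9.61902284e+01]
CALL [-5.71, -0.53, -0.27, 0, 0, 6.2, 1.0, -3.6, 2.2, 2.6, 0, 0, 4.4, 1.0, -3.42, 2.47, 2.6, 0, 0, 4.4, 1.0, -3.22, 2.73, 2.6, 0, 0, 4.4, 1.0, -3.0, 2.96, 2.6, 0, 0, 4.4, 1.0, -2.77, 3.19, 2.6, 0, 0, 4.4, 1.0]
end [ 0.43 -0.38  0.28] 67.99
```

>>> arm_command(plan=[-5.7,-0.5,-0.3,0,0,6.2,1.0,-3.6,2.2,2.6,0,0,4.4,1.0,-3.4,2.5,2.6,0,0,4.4,1.0,-3.2,2.7,2.6,0,0,4.4,1.0,-3.0,3.0,2.6,0,0,4.4,1.0,-2.8,3.2,2.6,0,0,4.4,1.0,0,0,0,0,0,0,1])

```text
time: 3.02
tool_pos: [0.4341, -0.3745, 0.2768]
ee_rot: [-3.133, -0.004, 1.197]
wrist_force: [-0.4, 0.4, -0.3]
width: 0.0005
```

```bash
python3 - <<'E'
from h import *
s,o=snap('wrist','w1'); print(o['tool_pos'],o['ee_rot'],o['qvel'].round(3))
a=s['pixels'][:,:,::-1];cv2.imwrite('pics/w1b.png',cv2.resize(a,(800,600),interpolation=2))
E
```

```text
[ 0.4340894  -0.37448416  0.27684578] [-3.13341374 -0.00421947  1.19734447] [ 0.01  -0.08  -0.022  0.007  0.046 -0.017]
```

View pics/w1b.png

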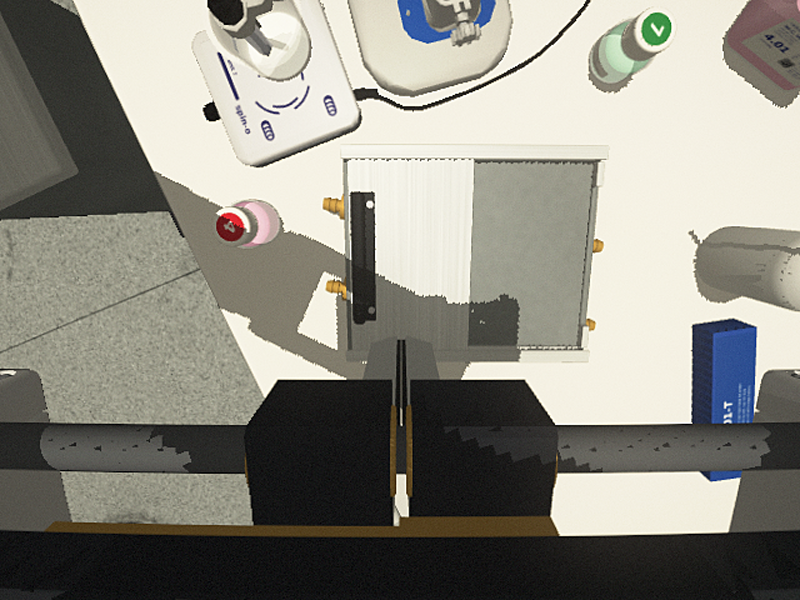

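```bash
python3 - <<'E'
from h import *
s,o=snap('wrist','w2'); print(o['tool_pos'],o['ee_rot'],o['qvel'].round(3))
a=s['pixels'][100:305,255:500,::-1];cv2.imwrite('pics/w2b.png',cv2.resize(a,None,fx=3,fy=2.9,interpolation=2))
E
```

```text
[ 0.43395823 -0.37392511  0.27963316] [-3.13688560e+00 -2.85055831e-03  1.19821625e+00] [ 0.005 -0.065 -0.026  0.001  0.012 -0.002]
```

View pics/w2b.png

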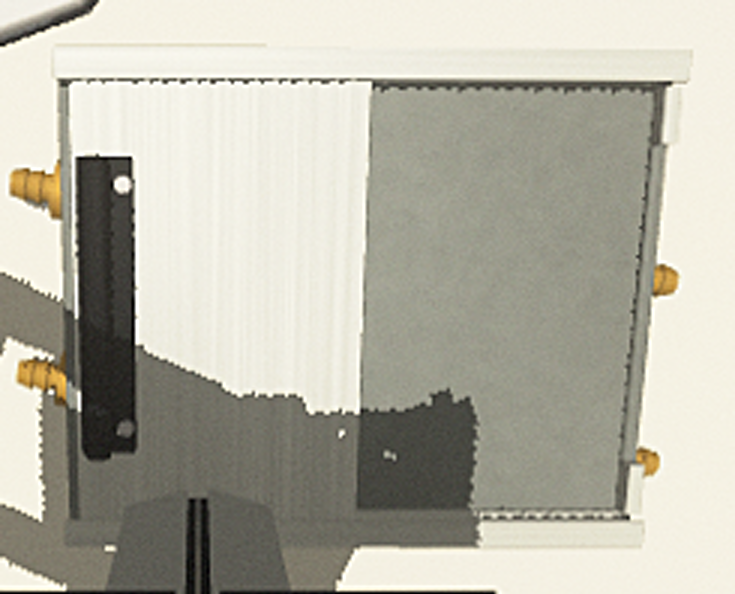

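```bash
python3 - <<'E'
from h import *
d=load('w2');T=wristT(d)
P=np.array([[-108,92,77],[108,92,77],[-108,-92,77],[108,-92,77]])/1000
S=lambda c:np.array(c)/[3,2.9]+[255,100]
C=S([[53,46],[691,48],[66,546],[642,547]])
f=lambda p:(proj(d,bw(p,P),T)-C).ravel()
r=least_squares(f,[0.5,-0.38,-.38]); p=r.x;print(p,np.degrees(p[2]));print(f(p).reshape(-1,2).round(1))
def inv(xy):
    c,s=np.cos(p[2]),np.sin(p[2]);v=np.array(xy)-p[:2];return np.array([c*v[0]+s*v[1],-s*v[0]+c*v[1]])
for n,c,z in [('ribL',(78,157),.088),('ribLr',(107,157),.088),('ribR',(83,455),.088),('ribRr',(108,453),.088),('covback',(370,82),.072),('covbackR',(358,508),.072),('covfront',(70,82),.072)]:
    w=ray(d,S([c])[0],z,T);print(n,w.round(4),inv(w).round(4))
print('tcp',inv(d['obs']['tool_pos'][:2]))
d=load('scene0');
P7=np.array([[-108,92,77],[-108,-92,77],[108,-92,77],[-108,-92,0],[-108,92,0],[108,-92,0],[108,92,77]])/1000
print(((proj(d,bw(p,P7))-[330,220])*3.8).round(0))
E
```

```text
[ 0.49467832 -0.37977287 -0.37346261] -21.39783139363075
[[-1.4 -0.7]
 [ 1.4 -0.4]
 [-0.8  0.9]
 [ 0.8  0.8]]
ribL [ 0.4232 -0.2939] [-0.0979  0.0539]
ribLr [ 0.4321 -0.2974] [-0.0883  0.0539]
ribR [ 0.384  -0.3919] [-0.0986 -0.0516]
ribRr [ 0.3925 -0.3944] [-0.0898 -0.0509]
covback [ 0.5239 -0.3054] [0.0001 0.0799]
covbackR [ 0.4678 -0.452 ] [ 0.0013 -0.077 ]
covfront [ 0.429  -0.2683] [-0.1018  0.0798]
tcp [-0.05866814 -0.01670854]
[[156. 188.]
 [501. 354.]
 [750. 178.]
 [477. 508.]
 [149. 326.]
 [720. 315.]
 [422.  59.]]
```

```bash
cat >> h.py <<'E'
BOX=np.array([0.4947,-0.3798,np.radians(-21.4)])
def tobox(xy):
    c,s=np.cos(BOX[2]),np.sin(BOX[2]);v=np.array(xy)[:2]-BOX[:2];return np.array([c*v[0]+s*v[1],-s*v[0]+c*v[1]])
def st():
    o=robot.get_obs(); c,s=np.cos(BOX[2]),np.sin(BOX[2]);f=o['wrist_force']
    print('t',round(o['time'],2),'box',(tobox(o['tool_pos'])*1000).round(1),'z',round(o['tool_pos'][2]*1000,1),'rpy',np.degrees(o['ee_rot']).round(2),'Fbox',round(c*f[0]+s*f[1],1),round(-s*f[0]+c*f[1],1),round(f[2],1),'qv',abs(o['qvel']).max().round(3))
E
python3 -c "
from h import *
st()"
```

```text
t 3.12 box [-58.7 -16.6] z 281.8 rpy [-1.7993e+02 -7.0000e-02  6.8660e+01] Fbox 0.8 0.4 0.7 qv 0.046
```

>>> arm_command(plan=[0.3,-1.7,2,0,0,0,1,0.3,-1.7,3,0,0,0,1,0.3,-1.7,3,0,0,0,1,0.3,-1.7,3,0,0,0,1,0,0,1.2,0,0,0,1,0,0,0,0,0,0,1,0,0,0,0,0,0,1,0,0,0,0,0,0,1])

```text
time: 4.12
tool_pos: [0.3754, -0.3401, 0.1614]
ee_rot: [3.139, 0.001, 1.196]
wrist_force: [0.9, 0.7, -0.5]
width: 0.0007
```

```bash
python3 -c "
from h import *
st();snap('wrist','w3')"
```

```text
t 4.12 box [-125.6   -6.5] z 161.4 rpy [1.7986e+02 6.0000e-02 6.8520e+01] Fbox 0.6 1.0 -0.5 qv 0.011
```

View pics/w3.png

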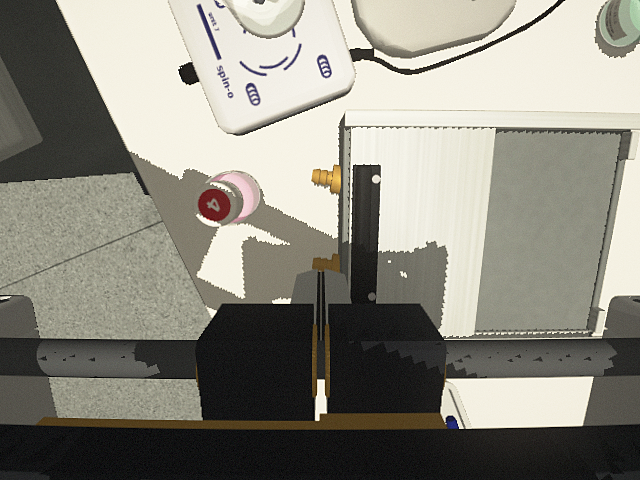

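>>> arm_command(plan=[0,0,3,0,0,0,1,0,0,3,0,0,0,1,0,0,1.5,0,0,0,1,0,0,0,0,0,0,1,0,0,0,0,0,0,1])

```text
time: 4.8
tool_pos: [0.3752, -0.3401, 0.0863]
ee_rot: [3.139, 0.001, 1.196]
wrist_force: [0.1, -0.6, 0.2]
width: 0.0005
```

```bash
python3 -c "
from h import *
st();snap('scene','s1');a=cv2.imread('pics/s1.png')[200:370,320:540]; cv2.imwrite('pics/c3.png',cv2.resize(a,None,fx=3.5,fy=3.5,interpolation=2))"
```

```text
t 4.8 box [-125.8   -6.6] z 86.3 rpy [1.7988e+02 5.0000e-02 6.8500e+01] Fbox 0.3 -0.5 0.2 qv 0.008
```

View pics/c3.png

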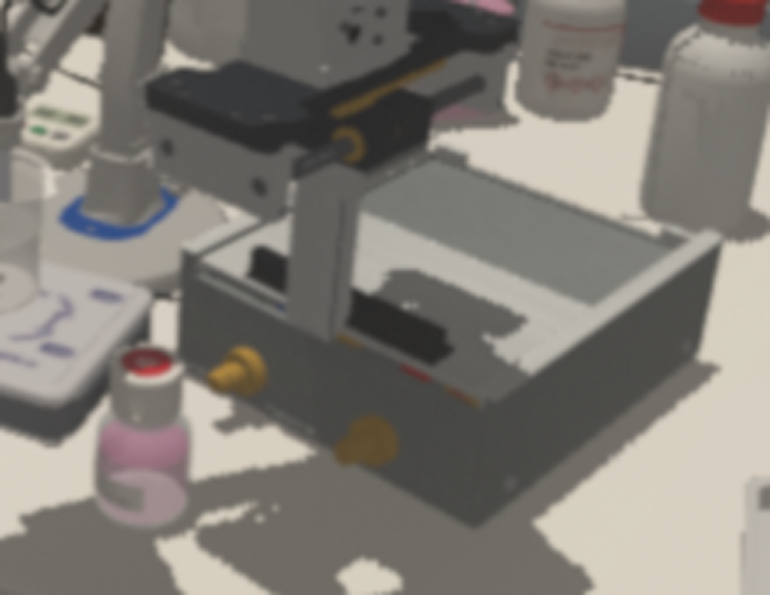

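>>> arm_command(plan=[0,1,0,0,0,0,1,0,1,0,0,0,0,1,0,1,0,0,0,0,1,0,1,0,0,0,0,1,0,0,0,0,0,0,1])

```text
time: 5.48
tool_pos: [0.4128, -0.3543, 0.0847]
ee_rot: [3.141, -0.0, 1.196]
wrist_force: [0.1, -0.3, 0.2]
width: 0.0006
```

```bash
python3 -c "
from h import *
st();snap('wrist','w4')"
```

```text
t 5.47 box [-85.5  -6.1] z 84.7 rpy [ 1.7994e+02 -2.0000e-02  6.8530e+01] Fbox 0.1 -0.2 0.2 qv 0.019
```

View pics/w4.png

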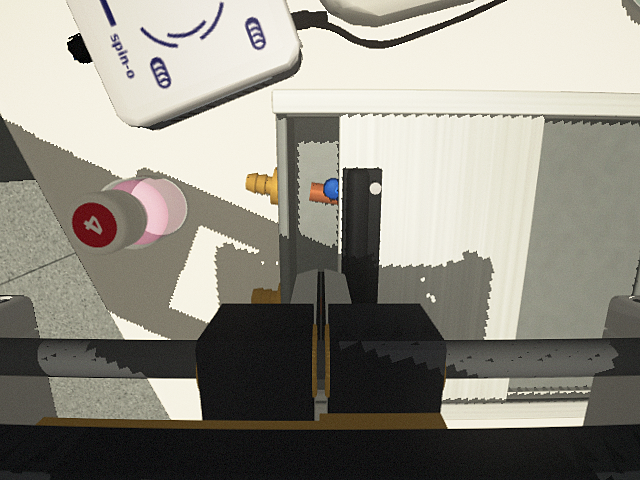

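>>> arm_command(plan=[0,1,0,0,0,0,1,0,1,0,0,0,0,1,0,1,0,0,0,0,1,0,1,0,0,0,0,1,0,1,0,0,0,0,1,0,1,0,0,0,0,1,0,0.5,0,0,0,0,1,0,0,0,0,0,0,1])

```text
time: 6.52
tool_pos: [0.4731, -0.3785, 0.0852]
ee_rot: [3.14, 0.001, 1.196]
wrist_force: [-0.9, 0.7, -0.3]
width: 0.0004
```

>>> arm_command(plan=[0,0.2,0,0,0,0,1,0,0,0,0,0,0,1])

```text
time: 6.78
tool_pos: [0.474, -0.3789, 0.0853]
ee_rot: [3.141, 0.001, 1.195]
wrist_force: [-0.6, 0.1, 0.8]
width: 0.0006
```

>>> arm_command(plan=[0,0.2,0,0,0,0,1,0,0,0,0,0,0,1])

```text
time: 7.02
tool_pos: [0.4754, -0.3794, 0.0853]
ee_rot: [-3.141, 0.0, 1.195]
wrist_force: [-3.4, 0.8, 1.2]
width: 0.0004
```

```bash
python3 -c "
from h import *
st();snap('wrist','w5')"
```

```text
t 7.03 box [-18.1  -6.7] z 85.3 rpy [-1.7995e+02  3.0000e-02  6.8490e+01] Fbox -3.5 -0.5 1.2 qv 0.003
```

View pics/w5.png

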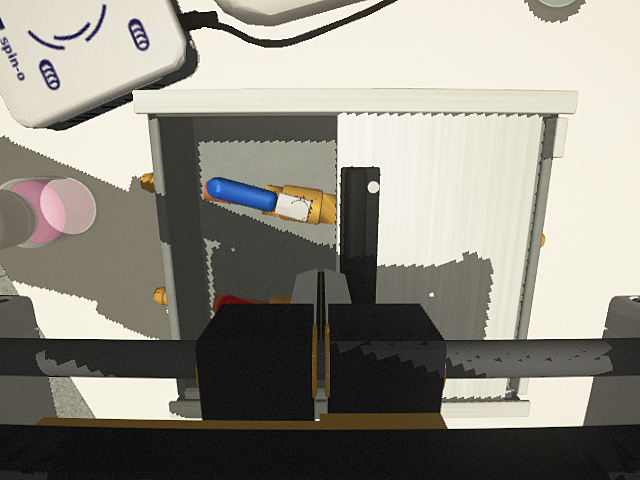

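>>> arm_command(plan=[0,0.3,0,0,0,0,1,0,0,0,0,0,0,1])

```text
time: 7.32
tool_pos: [0.4756, -0.3795, 0.0851]
ee_rot: [-3.134, 0.0, 1.195]
wrist_force: [-10.6, 3.3, 5.9]
width: 0.0006
```

>>> arm_command(plan=[0,0.3,0,0,0,0,1,0,0,0,0,0,0,1])

```text
time: 7.58
tool_pos: [0.4757, -0.3795, 0.0852]
ee_rot: [-3.127, -0.0, 1.195]
wrist_force: [-17.1, 6.7, 10.1]
width: 0.0009
```

>>> arm_command(plan=[0,-1,0,0,0,0,1,0,-1,0,0,0,0,1,0,0,-4,0,0,0,1,-1.5,-1,-5,0,0,0,1,-1.5,-0.5,-4,0,0,0,1,0,0,0,0,0,0,1,0,0,0,0,0,0,1,0,0,0,0,0,0,1])

```text
time: 8.57
tool_pos: [0.4376, -0.3955, 0.2124]
ee_rot: [-3.138, -0.002, 1.196]
wrist_force: [-0.4, -0.4, -0.7]
width: 0.0003
```

```bash
python3 -c "
from h import *
st();s,o=snap('wrist','w6');a=cv2.imread('pics/w6.png')[60:330,140:500];cv2.imwrite('pics/w6b.png',cv2.resize(a,None,fx=2.2,fy=2.2,interpolation=2))"
```

```text
t 8.57 box [-47.4 -35.4] z 212.4 rpy [-1.798e+02 -1.200e-01  6.854e+01] Fbox -0.2 -0.5 -0.7 qv 0.004
```

View pics/w6b.png

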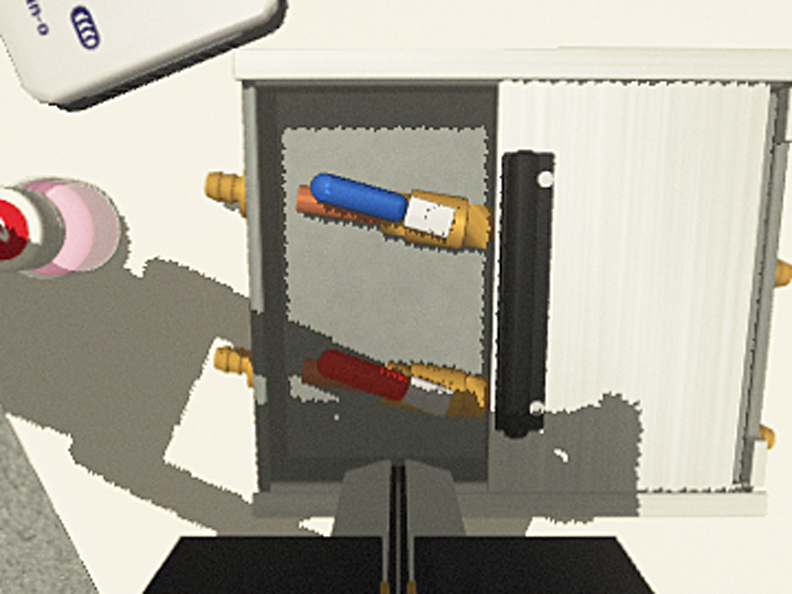

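```bash
python3 - <<'E'
from h import *
d=load('w6');T=wristT(d)
S=lambda c:np.array(c)/2.2+[140,60]
for n,c,z in [('FLout',(233,52),.077),('FRout',(252,515),.077),('RRout',(766,513),.077),('redEndmid',(319,361),.0475),('red root mid',(408,389),.054),('redEnd upper edge',(325,351),.054),('blue end',(311,184),.0475),('blue root',(406,207),.054),('ribfL',(502,152),.088),('ribfR',(497,432),.088),('ribbL',(528,152),.088),('bay frontinner L',(257,85),.064),('wall Rinner',(270,488),.077)]:
    print(n,(tobox(ray(d,S(c),z,T))*1000).round(1))
E
```

```text
FLout [-106.9   89.8]
FRout [-107.5  -90.1]
RRout [107.  -89.5]
redEndmid [-81.1 -30.4]
red root mid [-42.4 -41.5]
redEnd upper edge [-77.7 -24.9]
blue end [-82.7  44. ]
blue root [-43.4  34.6]
ribfL [-9.1 53.4]
ribfR [ -8.1 -51.3]
ribbL [ 0.3 53.5]
bay frontinner L [-100.8   80.3]
wall Rinner [-99.5 -78.2]
```

```bash
python3 - <<'E'
from h import *
d=load('w6');T=wristT(d)
S=lambda c:np.array(c)/2.2+[140,60]
for n,c,z in [('cfL',(499,85),.072),('cfR',(488,488),.072),('crL',(770,85),.072),('crR',(735,488),.072)]:
    print(n,(tobox(ray(d,S(c),z,T))*1000).round(1))
a=cv2.imread('pics/w6.png')[80:320,440:540];cv2.imwrite('pics/w6c.png',cv2.resize(a,None,fx=2.5,fy=2.5,interpolation=2))
E
```

```text
cfL [-8.8 78.9]
cfR [ -9.1 -80. ]
crL [93.4 79.5]
crR [ 95.1 -80.2]
```

View pics/w6c.png

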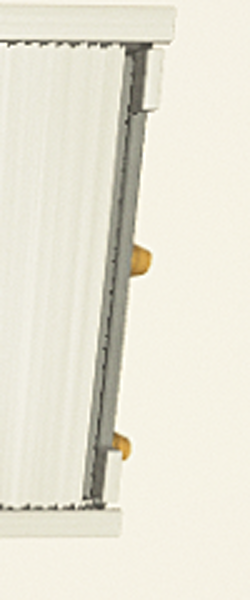

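>>> arm_command(plan=[-1.3,-1.7,0,0,0,0,1,-1.3,-1.7,3,0,0,0,1,0,0,4,0,0,0,1,0,0,2.5,0,0,0,1,0,0,0,0,0,0,1,0,0,0,0,0,0,1])

```text
time: 9.38
tool_pos: [0.3966, -0.4089, 0.1211]
ee_rot: [3.14, 0.001, 1.195]
wrist_force: [0.7, 0.0, -0.2]
width: 0.0003
```

```bash
python3 - <<'E'
from h import *
st()
snap('scene','s2');a=cv2.imread('pics/s2.png')[200:370,320:540]; cv2.imwrite('pics/c4.png',cv2.resize(a,None,fx=3.5,fy=3.5,interpolation=2))
for t in range(10,101,10):
    q=np.radians(t);u=np.array([-np.cos(q),np.sin(q)]);n=np.array([np.sin(q),np.cos(q)])
    print(t,(np.array([-30,-48])+40*u-6*n-[12.5,8]).round(1))
E
```

```text
t 9.38 box [-80.7 -62.9] z 121.1 rpy [1.7992e+02 5.0000e-02 6.8480e+01] Fbox 0.6 0.3 -0.2 qv 0.025
10 [-82.9 -55. ]
20 [-82.1 -48. ]
30 [-80.1 -41.2]
40 [-77.  -34.9]
50 [-72.8 -29.2]
60 [-67.7 -24.4]
70 [-61.8 -20.5]
80 [-55.4 -17.6]
90 [-48.5 -16. ]
100 [-41.5 -15.6]
```

View pics/c4.png

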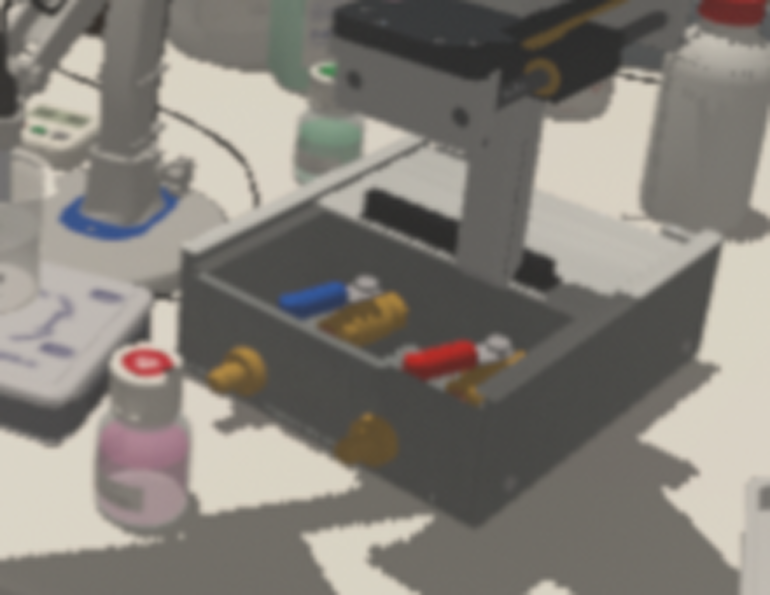

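>>> arm_command(plan=[0,0,2,0,0,0,1,0,-0.1,2,0,0,0,1,0,0,1.5,0,0,0,1,0,0,1.3,0,0,0,1,0,0,0,0,0,0,1,0,0,0,0,0,0,1])

```text
time: 10.18
tool_pos: [0.3962, -0.4083, 0.0527]
ee_rot: [3.141, 0.001, 1.196]
wrist_force: [-0.7, 0.3, 0.1]
width: 0.0005
```

```bash
python3 - <<'E'
from h import *
st()
snap('scene','s3');a=cv2.imread('pics/s3.png')[200:370,320:540]; cv2.imwrite('pics/c5.png',cv2.resize(a,None,fx=3.5,fy=3.5,interpolation=2))
snap('wrist','w7')
E
```

```text
t 10.18 box [-81.3 -62.5] z 52.7 rpy [1.7994e+02 3.0000e-02 6.8500e+01] Fbox -0.8 0.1 0.1 qv 0.006
```

View pics/c5.png

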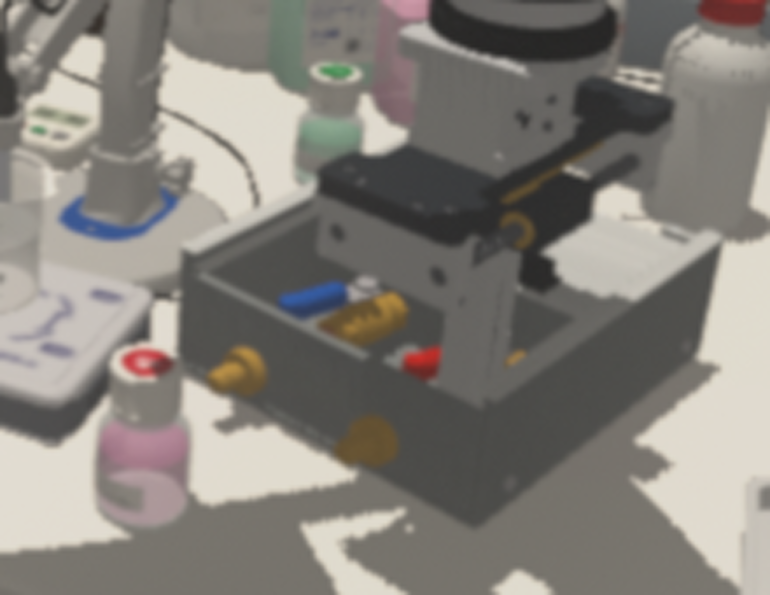

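View pics/w7.png

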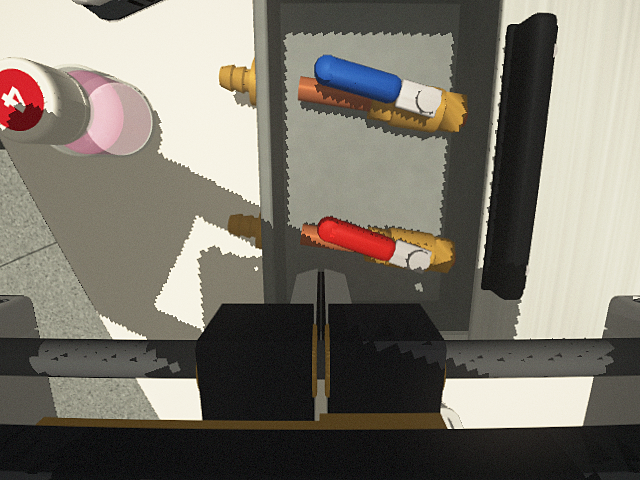

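>>> arm_command(plan=[0.7,0,0,0,0,0,1,0.7,0,0,0,0,0,1,0.7,0.2,0,0,0,0,1,0.6,0.3,0,0,0,0,1,0,0,0,0,0,0,1])

```text
time: 10.9
tool_pos: [0.4109, -0.3844, 0.0522]
ee_rot: [3.141, -0.0, 1.196]
wrist_force: [-0.3, -2.5, 0.3]
width: 0.0003
```

```bash
python3 - <<'E'
from h import *
st()
snap('wrist','w8')
E
```

```text
t 10.9 box [-76.3 -34.9] z 52.2 rpy [179.97  -0.    68.54] Fbox 0.6 -2.5 0.3 qv 0.008
```

View pics/w8.png

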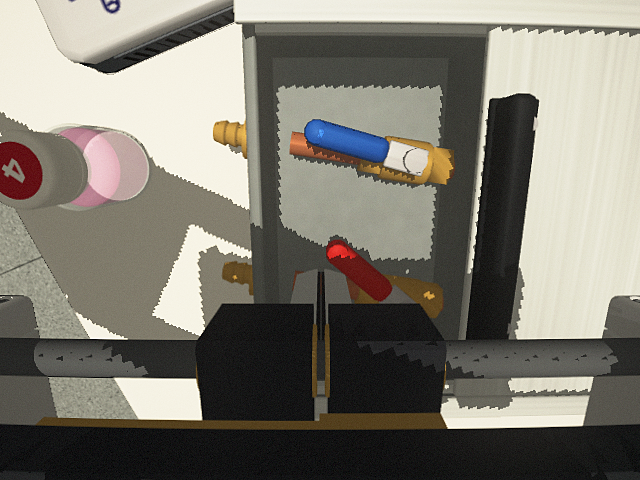

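>>> arm_command(plan=[0.6,0.4,0,0,0,0,1,0.5,0.5,0,0,0,0,1,0.4,0.6,0,0,0,0,1,0.3,0.6,0,0,0,0,1,0,0,0,0,0,0,1])

```text
time: 11.58
tool_pos: [0.4373, -0.3747, 0.0515]
ee_rot: [-3.141, -0.002, 1.196]
wrist_force: [-1.6, 0.5, 0.7]
width: 0.0003
```

```bash
python3 - <<'E'
from h import *
st()
snap('wrist','w9')
E
```

```text
t 11.57 box [-55.4 -16.2] z 51.5 rpy [-1.7998e+02 -1.1000e-01  6.8540e+01] Fbox -1.7 -0.1 0.7 qv 0.009
```

View pics/w9.png

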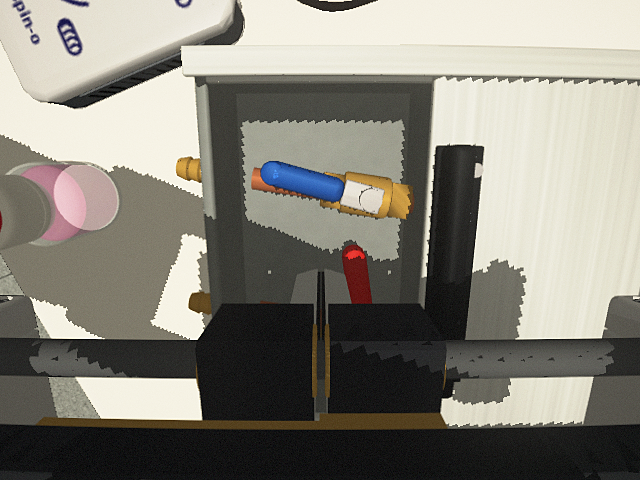

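Nearly square. Finish with small pushes while watching force.

>>> arm_command(plan=[0.1,0.4,0,0,0,0,1,0,0.3,0,0,0,0,1,0,0,0,0,0,0,1])

```text
time: 12.0
tool_pos: [0.4435, -0.3759, 0.0516]
ee_rot: [-3.14, -0.003, 1.196]
wrist_force: [-1.9, 4.0, 1.0]
width: 0.0005
```

>>> arm_command(plan=[0,0.2,0,0,0,0,1,0,0,0,0,0,0,1])

```text
time: 12.25
tool_pos: [0.4449, -0.3763, 0.0515]
ee_rot: [-3.139, -0.003, 1.196]
wrist_force: [-2.7, 5.1, 1.8]
width: 0.0007
```

>>> arm_command(plan=[0,0.2,0,0,0,0,1,0,0,0,0,0,0,1])

```text
time: 12.5
tool_pos: [0.4467, -0.3768, 0.0515]
ee_rot: [-3.139, -0.003, 1.196]
wrist_force: [-4.0, 5.8, 1.9]
width: 0.0007
```

```bash
python3 - <<'E'
from h import *
st()
snap('wrist','w10')
E
```

```text
t 12.5 box [-45.8 -14.7] z 51.5 rpy [-179.84   -0.19   68.52] Fbox -5.9 4.0 1.9 qv 0.003
```

View pics/w10.png

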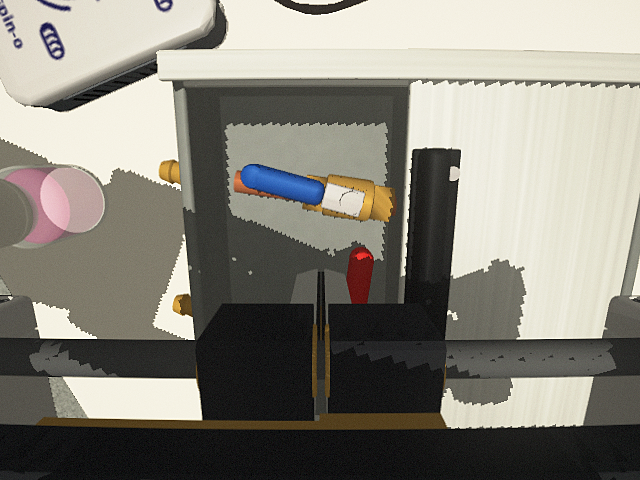

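>>> arm_command(plan=[0,0.2,0,0,0,0,1,0,0,0,0,0,0,1])

```text
time: 12.8
tool_pos: [0.4476, -0.377, 0.0514]
ee_rot: [-3.136, -0.004, 1.196]
wrist_force: [-5.8, 6.3, 3.8]
width: 0.0003
```

>>> arm_command(plan=[0,0.2,0,0,0,0,1,0,0,0,0,0,0,1])

```text
time: 13.05
tool_pos: [0.4479, -0.3771, 0.0513]
ee_rot: [-3.132, -0.004, 1.196]
wrist_force: [-9.7, 9.0, 6.7]
width: 0.0003
```

>>> arm_command(plan=[0,0.2,0,0,0,0,1,0,0,0,0,0,0,1])

```text
time: 13.3
tool_pos: [0.448, -0.3771, 0.0513]
ee_rot: [-3.128, -0.004, 1.195]
wrist_force: [-13.4, 10.5, 8.9]
width: 0.0002
```

>>> arm_command(plan=[0,-0.8,0,0,0,0,1,0,-1.2,0,0,0,0,1,-0.5,0,-3,0,0,0,1,-1,1,-5,0,0,0,1,-1,1,-5,0,0,0,1,-1,1,-3,0,0,0,1,0,0,0,0,0,0,1,0,0,0,0,0,0,1])

```text
time: 14.3
tool_pos: [0.4486, -0.4165, 0.2101]
ee_rot: [-3.14, -0.001, 1.196]
wrist_force: [-0.3, 1.0, -0.1]
width: 0.0005
```

```bash
python3 - <<'E'
from h import *
st()
snap('wrist','w11');a=cv2.imread('pics/w11.png')[60:330,100:460];cv2.imwrite('pics/w11b.png',cv2.resize(a,None,fx=2.2,fy=2.2,interpolation=2))
E
```

```text
t 14.3 box [-29.5 -51. ] z 210.1 rpy [-1.7989e+02 -7.0000e-02  6.8500e+01] Fbox -0.6 0.8 -0.1 qv 0.029
```

View pics/w11b.png

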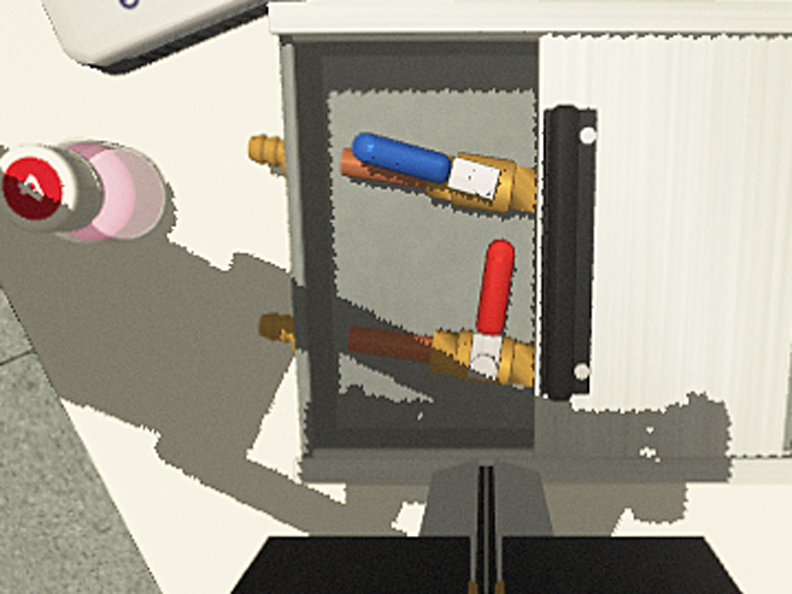

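```bash
python3 - <<'E'
from h import *
d=load('w11');T=wristT(d)
S=lambda c:np.array(c)/2.2+[100,60]
for n,c,z in [('redEnd',(501,240),.05),('red near root L',(477,333),.054),('red root R',(503,335),.054),('red tip L',(488,250),.054),('red tip R',(514,250),.054),('screw',(485,362),.054),('blue end',(353,145),.0475),('blue root',(450,170),.054),('ribfL',(545,108),.088),('ribfR',(542,395),.088),('ribback',(577,108),.088),('flangeback',(596,110),.074)]:
    print(n,(tobox(ray(d,S(c),z,T))*1000).round(1))
E
```

```text
redEnd [-22.3   5.6]
red near root L [-32.3 -32.6]
red root R [-21.4 -33.5]
red tip L [-27.7   1.7]
red tip R [-17.    1.7]
screw [-29. -45.]
blue end [-82.6  43.8]
blue root [-42.9  33.4]
ribfL [-7.5 52.6]
ribfR [ -7.1 -51.6]
ribback [ 3.8 52.6]
flangeback [12.5 53.7]
```

>>> arm_command(plan=[1.5,1.8,0,0,0,0,1,1.5,1.8,0,0,0,0,1,1.5,2,0,0,0,0,1,0,0,4,0,0,0,1,0,0,3,0,0,0,1,0,0,2.3,0,0,0,1,0,0,0,0,0,0,1,0,0,0,0,0,0,1])

```text
time: 15.35
tool_pos: [0.519, -0.3955, 0.1198]
ee_rot: [3.14, 0.0, 1.197]
wrist_force: [-0.6, 0.8, 0.4]
width: 0.0006
```

```bash
python3 - <<'E'
from h import *
st()
snap('wrist','w12')
snap('scene','s4');a=cv2.imread('pics/s4.png')[170:370,320:560]; cv2.imwrite('pics/c6.png',cv2.resize(a,None,fx=3,fy=3,interpolation=2))
E
```

```text
t 15.35 box [28.4 -5.7] z 119.8 rpy [1.7993e+02 1.0000e-02 6.8560e+01] Fbox -0.8 0.6 0.4 qv 0.017
```

View pics/w12.png

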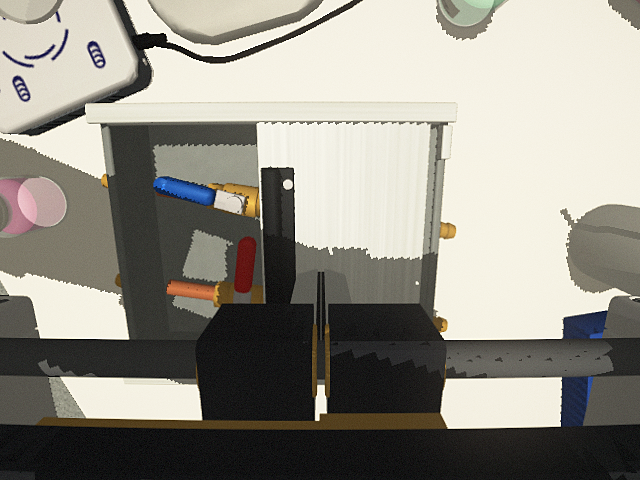

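View pics/c6.png

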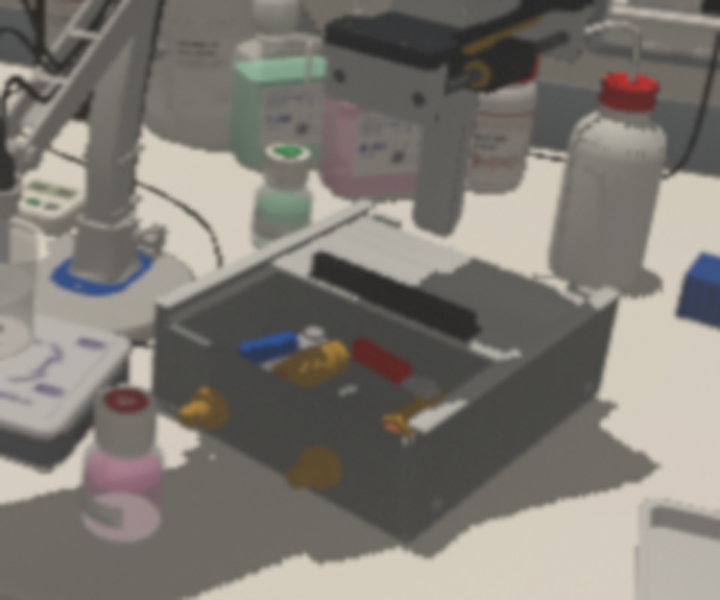

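>>> arm_command(plan=[0,0,1.5,0,0,0,1,0,0,1.2,0,0,0,1,0,0,0.4,0,0,0,1,0,0,0,0,0,0,1,0,0,0,0,0,0,1])

```text
time: 16.08
tool_pos: [0.5179, -0.396, 0.0883]
ee_rot: [3.141, 0.0, 1.196]
wrist_force: [-0.1, -0.1, -0.9]
width: 0.0003
```

>>> arm_command(plan=[0,-1,0,0,0,0,1,0,-1,0,0,0,0,1,0,-1,0,0,0,0,1,0,-1,0,0,0,0,1,0,0,0,0,0,0,1])

```text
time: 16.7
tool_pos: [0.4794, -0.3807, 0.0883]
ee_rot: [-3.141, 0.0, 1.195]
wrist_force: [-0.0, 1.1, 1.3]
width: 0.0002
```

```bash
python3 - <<'E'
from h import *
st()
snap('wrist','w13')
E
```

```text
t 16.7 box [-13.9  -6.4] z 88.3 rpy [-179.95    0.     68.48] Fbox -0.4 1.0 1.3 qv 0.018
```

View pics/w13.png

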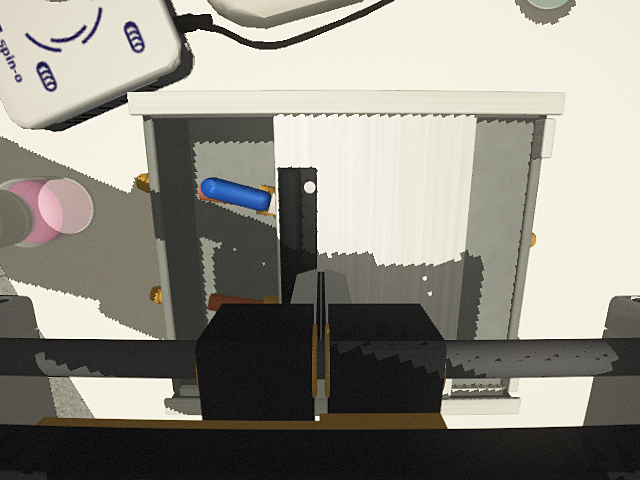

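>>> arm_command(plan=[0,-1,0,0,0,0,1,0,-1,0,0,0,0,1,0,-1,0,0,0,0,1,0,-1,0,0,0,0,1,0,-1,0,0,0,0,1,0,-0.4,0,0,0,0,1,0,0,0,0,0,0,1])

```text
time: 17.62
tool_pos: [0.4295, -0.3609, 0.0878]
ee_rot: [-3.14, -0.0, 1.195]
wrist_force: [1.1, 0.4, 0.6]
width: 0.0007
```

>>> arm_command(plan=[0,-0.3,0,0,0,0,1,0,0,0,0,0,0,1])

```text
time: 17.88
tool_pos: [0.4275, -0.3601, 0.0879]
ee_rot: [-3.141, -0.0, 1.196]
wrist_force: [1.3, -0.7, 0.2]
width: 0.0005
```

>>> arm_command(plan=[0,-0.3,0,0,0,0,1,0,0,0,0,0,0,1])

```text
time: 18.12
tool_pos: [0.4246, -0.359, 0.0879]
ee_rot: [-3.141, -0.0, 1.196]
wrist_force: [0.6, -0.6, 0.2]
width: 0.0008
```

```bash
python3 - <<'E'
from h import *
st()
snap('wrist','w14')
E
```

```text
t 18.12 box [-72.9  -6.2] z 87.9 rpy [-1.7998e+02 -1.0000e-02  6.8500e+01] Fbox 0.8 -0.3 0.2 qv 0.003
```

View pics/w14.png

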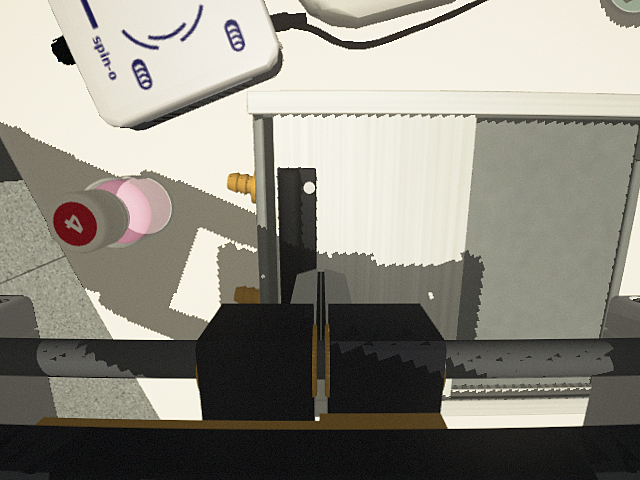

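Still no end stop; keep pushing in small steps.

>>> arm_command(plan=[0,-0.3,0,0,0,0,1,0,0,0,0,0,0,1])

```text
time: 18.42
tool_pos: [0.4216, -0.3579, 0.0879]
ee_rot: [-3.141, -0.0, 1.196]
wrist_force: [1.3, -1.1, 1.1]
width: 0.0004
```

>>> arm_command(plan=[0,-0.3,0,0,0,0,1,0,0,0,0,0,0,1])

```text
time: 18.68
tool_pos: [0.4188, -0.3567, 0.0879]
ee_rot: [-3.141, -0.0, 1.196]
wrist_force: [0.3, -0.8, 0.7]
width: 0.0003
```

>>> arm_command(plan=[0,-0.3,0,0,0,0,1,0,0,0,0,0,0,1])

```text
time: 18.92
tool_pos: [0.416, -0.3557, 0.0879]
ee_rot: [-3.141, -0.0, 1.196]
wrist_force: [1.2, -0.1, 0.4]
width: 0.0005
```

```bash
python3 - <<'E'
from h import *
st()
s,o=snap('wrist','w15');a=cv2.imread('pics/w15.png')[80:320,200:520];cv2.imwrite('pics/w15b.png',cv2.resize(a,None,fx=2.4,fy=2.4,interpolation=2))
E
```

```text
t 18.93 box [-82.   -6.2] z 87.9 rpy [-1.7998e+02 -1.0000e-02  6.8500e+01] Fbox 1.1 0.4 0.4 qv 0.004
```

View pics/w15b.png

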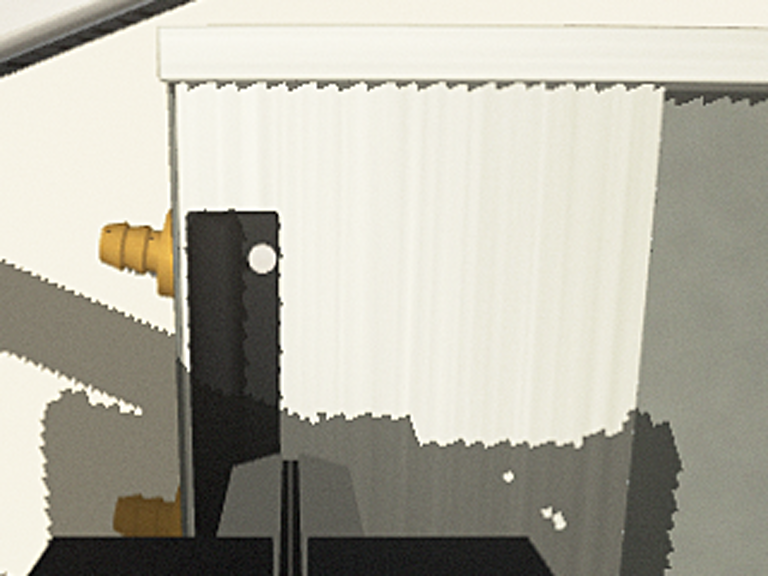

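>>> arm_command(plan=[0,-0.2,0,0,0,0,1,0,0,0,0,0,0,1])

```text
time: 19.23
tool_pos: [0.4145, -0.3551, 0.088]
ee_rot: [3.141, -0.0, 1.196]
wrist_force: [1.7, -0.9, 0.9]
width: 0.0004
```

>>> arm_command(plan=[0,-0.2,0,0,0,0,1,0,0,0,0,0,0,1])

```text
time: 19.48
tool_pos: [0.4137, -0.3548, 0.0886]
ee_rot: [3.138, 0.0, 1.196]
wrist_force: [5.0, -2.0, 1.3]
width: 0.0002
```

>>> arm_command(plan=[0,-0.2,0,0,0,0,1,0,0,0,0,0,0,1])

```text
time: 19.73
tool_pos: [0.413, -0.3547, 0.0892]
ee_rot: [3.135, 0.001, 1.196]
wrist_force: [7.2, -1.6, 1.0]
width: 0.0002
```

>>> arm_command(plan=[0,-0.2,0.1,0,0,0,1,0,0,0,0,0,0,1])

```text
time: 19.98
tool_pos: [0.4129, -0.3546, 0.0892]
ee_rot: [3.13, 0.001, 1.196]
wrist_force: [10.9, -2.3, 1.1]
width: 0.0005
```

>>> arm_command(plan=[0,-0.2,0.1,0,0,0,1,0,0,0,0,0,0,1])

```text
time: 20.23
tool_pos: [0.4128, -0.3546, 0.0892]
ee_rot: [3.126, 0.002, 1.196]
wrist_force: [12.9, -4.0, 2.8]
width: 0.0007
```

```bash
python3 - <<'E'
from h import *
st()
E
```

```text
t 20.23 box [-85.4  -6.4] z 89.2 rpy [1.7909e+02 9.0000e-02 6.8530e+01] Fbox 13.5 1.0 2.8 qv 0.002
```

At the stop. Back off, lift, and check.

>>> arm_command(plan=[0,0.8,-0.1,0,0,0,1,0,1.2,-0.1,0,0,0,1,0,0.5,-4,0,0,0,1,0,0.7,-5,0,0,0,1,-0.5,0,-5,0,0,0,1,-0.5,0,-4,0,0,0,1,0,0,0,0,0,0,1,0,0,0,0,0,0,1])

```text
time: 21.22
tool_pos: [0.4326, -0.3727, 0.2657]
ee_rot: [-3.138, -0.002, 1.195]
wrist_force: [-0.9, 0.5, -0.9]
width: 0.0006
```

```bash
python3 - <<'E'
from h import *
st()
s,o=snap('wrist','w16');a=cv2.imread('pics/w16.png')[100:305,245:505];cv2.imwrite('pics/w16b.png',cv2.resize(a,None,fx=2.9,fy=2.9,interpolation=2))
snap('scene','s5')
E
```

```text
t 21.23 box [-60.4 -16.1] z 265.7 rpy [-1.7977e+02 -9.0000e-02  6.8490e+01] Fbox -1.0 0.1 -0.9 qv 0.031
```

View pics/w16b.png

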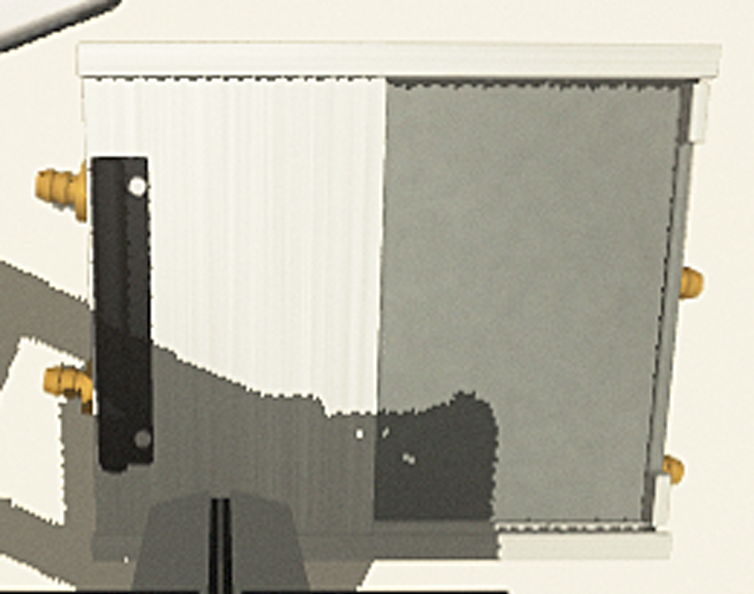

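View pics/s5.png

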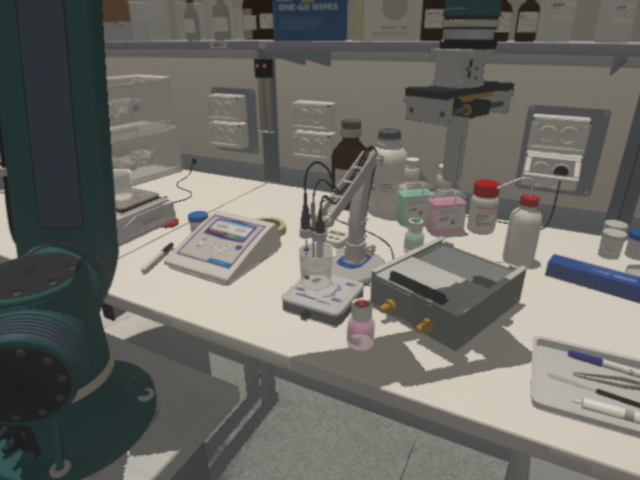

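```bash
python3 - <<'E'
from h import *
d=load('w16');T=wristT(d);S=lambda c:np.array(c)/2.9+[245,100]
for c,z in [((86,80),.072),((387,82),.072),((375,518),.072),((92,157),.088)]: print((tobox(ray(d,S(c),z,T))*1000).round(1))
a=cv2.imread('pics/scene0.png').astype(int);b=cv2.imread('pics/s5.png').astype(int)
for u,v in [(361,310),(414,232)]: print(abs(a-b)[v-12:v+12,u-12:u+12].mean().round(1))
st(); print(close_job())
E
```

```text
[-105.1   79.8]
[-3.3 78.9]
[ -2.5 -76.2]
[-101.8   54.2]
18.0
9.1
t 21.32 box [-60.7 -15.8] z 264.9 rpy [-1.797e+02 -1.300e-01  6.850e+01] Fbox 0.1 0.1 0.8 qv 0.002
the job is handed in; nothing more can be done
None
```

The red valve is shut and the cover is closed again. I handed the job in at about 21 s of the 64 s allowed. `close_job` gives no verdict, so the result rests on my own checks:

- **Cover opened:** I pushed it back by its rib until it stalled at about 18 N on the fingers. From the images it had moved about 93 mm. It was not fully closed at the start: its front edge was about 3 mm short of where it ended.
- **Red lever:** I pushed it clockwise until it stalled at its stop, with about 17 N sideways on the wrist. In the last open view it stands square to its copper pipe. It measures about 98° from the box axis, because the pipes themselves look skewed by roughly 8–10° in the box.
- **Blue lever:** the fingers never came near it. Its end measured (-82.7, 44.0) mm in box coordinates before the push and (-82.6, 43.8) mm after.
- **Cover closed:** I pushed it forward until it stalled at about 13 N. Its front edge now measures x = -105 mm, against -102 mm at the start, which fits fully closed.
- **Surroundings:** in the final scene view everything looks to be standing where it was. I judged that by eye, as a quick pixel comparison at the two vials showed differences, at least partly from the arm's shadow. The arm hangs free about 18 cm above the box, with near-zero wrist force.

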